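Load the decanting cradle

TASK

The brass decanting cradle was left tipped after the last pour. Turn its worm crank until the empty cradle is back level, with the pointer on the long mark, and then gently lay the half bottle from the oak rest in its saddles, neck in the fork, and let go. Leave the glasses and everything else on the cart where they are.

Things in the scene. Friction and masses are not known exactly. Their poses are not given: they have to be found in the camera images.
- stand: Fixed stand of the decanting cradle: dark wood base 150 x 360 mm, 18 mm thick, with two brass uprights at x = +-56 mm, 155 mm high. Origin on the cart top under the cradle's trunnion axis, which runs along x 135 mm up. y runs along the cradle to its neck end, x across it to the side with the graduated limb, z up. The worm shaft stands at x = -95, y = 66 mm.
- cradle (a joint): Tilt of the brass cradle about its trunnions, rad: 0 = level, positive = neck end down, tail up. Starts about one main division (14 to 19 degrees) positive. Driven only by the worm: cradle = crank / 60, so 0 on both together; the worm locks it, it cannot be pushed over by hand. Travel -20 to +45 degrees, no stop at level.
- crank (a joint): Angle of the worm crank on its upright shaft, rad, counted over many turns, counterclockwise from above positive. Counterclockwise raises the tail, clockwise from above lowers it; one full turn = 6 degrees of cradle. Stiff by about 0.12 N m (3 N at the knob).
- level_mark (a point): Middle of the long level mark (22 mm) on the stand's white limb, which faces the stand's +x side, below the trunnion, about 89 mm from the trunnion axis. Other marks: main ones (13 mm) every 15 degrees, short ones (6 mm) every 5 degrees.
- pointer_tip (a point): Tip of the dark steel pointer that hangs from the cradle's +x trunnion over the limb, 86 mm from the trunnion axis; it swings with the cradle, towards the tail side when the tail is up, and stands straight down on the long mark when level.
- crank_axis (a point): Point on the upright axis of the crank at the height of the middle of its knob, 221 mm above the cart. Fixed to the stand.
- crank_knob (a point): Centre of the crank's upright wooden knob, 20 mm diameter, 42 mm tall (20 mm above this point, 22 below; the brass crank arm begins 24 mm below). It runs in a level circle of 40 mm radius about crank_axis and spins freely on its pin: grip it from above and lead it round without turning the hand. Only the raised tail of the cradle stands as high, 150 mm or more away.
- cradle_seat (a point): Where the origin of a bottle lying in the cradle belongs; y along the bottle axis to the neck fork, z up out of the cradle. When level: 135 mm above the cart, 70 mm to the tail side of the trunnions. Brass saddles 60 mm to the tail and 40 mm to the neck side carry the body; they rise 7 mm over the axis, 39 mm either side. Free between them; rails 35 mm below the axis.
- cradle_fork (a point): Centre of the U-shaped neck fork on the cradle, open at the top, 40 mm wide inside at the top, 110 mm from cradle_seat along y; the bottle's neck lies in it with 2 to 3 mm of play. At the other end a foot plate stands 109 mm to the tail side of cradle_seat, its top 7 mm below the axis, 14 mm clear of the base of a bottle laid at the seat.
- bottle: Closed dark green half bottle with a paper label, 58 mm diameter, 240 mm long, about 0.75 kg, lying level on the oak rest. Origin on its axis near the centre of mass, 95 mm from the base and 145 mm from the lip; its y axis runs along the bottle to the neck. Body straight for 148 mm from the base, neck 28 mm diameter.
- bottle_lip (a point): Centre of the bottle's lip, 145 mm from its origin along y.
- rest: Fixed low oak rest, 75 x 150 mm, holding the bottle in two V notches 55 mm from the bottle's origin to the base side and 38 mm to the neck side, give or take 8 mm; free between them above 14 mm. The bottle's axis lies 58 mm above the cart. Origin under its centre, y along the bottle to the neck.
- glass_a: Stemless tasting glass, 77 mm widest, 80 mm tall, standing upright on the stand's base under the neck end. Origin at the centre of its foot. Not to be moved.
- glass_b: A like glass standing beside the oak rest. Origin at the centre of its foot. Not to be moved.
- decanter: Closed empty glass decanter, 124 mm wide, 220 mm tall, at the back. Origin at the centre of its foot. Not to be moved.
- bar_spoon: Steel bar spoon 255 mm long, lying near the robot; origin under it near mid-length, its x axis towards the bowl. Not to be moved.
- ice_tray: Ice mould tray 115 x 165 x 45 mm at the back. Origin under its centre. Not to be moved.
- jigger: Double-cone steel jigger, 43 mm wide, 78 mm tall, behind the bottle's base. Origin at the centre of its foot. Not to be moved.
- stopper: Cork bottle stopper with a wooden head, 33 mm wide, 38 mm tall, standing upright. Origin at the centre of its foot. Not to be moved.

How it is judged:
By the outcome, as a careful person would: the job done as asked, in the order asked, and still so for the second after the job is handed in, with the robot touching nothing.
It also fails if it takes over 69 s, if anything falls off the work surface, if the arm or the gripper's body presses on something with over 40 N, if the wrist force passes 120 N, or if a joint passes its speed limit or range.

ROBOT

A 6-joint arm with a two-finger parallel gripper is mounted at the origin on the work surface. World frame = base frame: x ahead of the robot, y to its left, z up, the work surface at z = 0. Lengths are in mm, angles in degrees, forces in N, time in s.
With the tool pointing down it reaches from about 300 to 850 mm from the base axis. Payload 4.2 kg.
Tool frame: the origin (TCP) lies at the very end of the fingers, on their centre line; the grasp point (between the pads) lies 19 mm behind it; z points along the fingers, y is the direction in which the jaws open and shut (so a half turn about z gives the same grasp; the last joint's range is limited). The gripper opens to 91 mm and grips with 3 to 60 N. Pads are 32 mm wide; open, the fingers measure 118 mm over their backs; the gripper's body (76 mm by 178 mm) begins 60 mm behind the grasp point.
Start: joints at [65.489, 18.312, 89.639, -0, 72.044, -1.146], TCP at [228.044, 527.863, 213.976] pointing down, gripper open.
Joint ranges: [-177.97, 177.97], [-48.28, 115.42], [12.27, 149.76], [-77.06, 257.06], [2.81, 150.46], [-146.56, 146.56]. Speed limits (degrees/s): [147.25, 147.25, 180, 180, 180, 180].

INTERFACE

Orientations are given as [roll, pitch, yaw] about the fixed x, y, z axes, in that order (R = Rz(yaw) Ry(pitch) Rx(roll)).
In Python, from workcell import monitor, eyes, job gives the robot as it stands.
- The arm moves only by the tool move_arm, never from a script. Its argument "increments" is a list that holds one entry, the list of rows, each a list of 7 numbers: the opening, from 0 (shut) to 1 (fully open), then the shift along the tool's x, y, z in cm, then the turn, a rotation vector about the tool's x, y, z in rad. In form: [[[jaw, x, y, z, ax, ay, az], ...]]. A call has 1 to 12 rows; each row shifts and turns the pose as measured when the row begins, along the tool's axes as they then stand; what a row does not reach is not made up. A row lasts 1/8 s, in which the tool goes at most 62.5 mm and 10.7 degrees, less where a joint would pass 70% of its speed; a pose out of reach is approached as far as the arm can. A call is refused whole if a number of a shift passes 6.25 or a number of a turn 0.188, either way. A call with a gripper value outside its range is refused whole. The fingers move at their own pace and stop on an object; "force" is the grip in N (left out, the last holds). Time passes only in rows, so rows that do not move let the fingers close. It gives the time, the measured TCP pose, the force and the opening at its end, in the units of the state.
- monitor.state(): the state, without advancing time (a new reading comes with each control period).
- eyes.grab_frame(name): name is "side" or "top" or "wrist"; returns a dict with "color" (384x512x3 uint8, red, green, blue), "z_map" (384x512 float32, mm along the optical axis (not along the pixel's ray), 0 where there is no reading), "camera_matrix" (3x3 intrinsics, pixels), "rvec" (rotation vector, rad) and "tvec" (3), from world to camera coordinates, as OpenCV has them. Camera axes: x right, y down, z forward; pixel columns grow to the right and rows downward; lengths in mm; the calibration is good to about 2 mm. A picture is of the moment at which its call begins.
- job.job_done(): hands the job in, once; it reports no verdict.
The state is a dict: "time_s": time; "qpos": joint angles; "qvel": joint speeds; "effort": joint torques, N m; "ee_pos": TCP position; "ee_rot": TCP orientation; "force": force on the tool from outside, world axes, zero at the start; "torque": the same for the moment, N m; "gripper_width": finger opening in mm.
Only numpy, scipy, OpenCV 4.12 (cv2) and the standard library are available. Lean on these libraries where they do the work, as an engineer would, in place of code of your own. Each camera call takes 0.05 s, during which the arm holds its last target. There are 200 camera calls.

## Working session

There is one attempt and no reset: what is moved stays moved. The work goes in short steps, Python scripts to look and compute and a tool call to move; the robot and the scene stay as the last step left them, time stands still between calls to the robot, and variables do not carry over. Pictures are saved under pics/ and viewed, about 8 in all and at most 12, crops included, and the job is handed in when it is done.

Besides the shell and the picture viewer there is one more tool, called as a command line: name --argument value ..., lists and objects as JSON in quotes. move_arm: Moves the arm, as the interface text tells. Its arguments: {"type":"object","properties":{"increments":{"type":"array"},"force":{"type":"number"}},"required":["increments"]}

```bash
mkdir -p pics; ls; cat > h.py <<'E'
import numpy as np, cv2
from workcell import monitor, eyes, job
def grab(n):
    f=eyes.grab_frame(n); np.savez(f'{n}.npz',**f); return f
def load(n): return dict(np.load(f'{n}.npz'))
def cam(f):
    R=cv2.Rodrigues(np.array(f['rvec'],float))[0]; return R,np.array(f['tvec'],float).ravel(),np.array(f['camera_matrix'])
def pt(f,u,v,z=None):
    """world point by plane z, or by depth"""
    R,t,K=cam(f); d=np.linalg.inv(K)@[u,v,1]
    c=-R.T@t; w=R.T@d
    if z is None: return c+w*float(f['z_map'][int(round(v)),int(round(u))])
    return c+w*(z-c[2])/w[2]
def cloud(f):
    R,t,K=cam(f); h,w=f['z_map'].shape; u,v=np.meshgrid(np.arange(w),np.arange(h))
    d=np.stack([u,v,np.ones_like(u)],-1)@np.linalg.inv(K).T*f['z_map'][...,None]
    return (d-t)@R
def px(f,p):
    R,t,K=cam(f); q=K@(R@np.array(p,float)+t); return q[:2]/q[2]
def save(f,n,box=None,s=1):
    c=f['color'][...,::-1]
    if box: c=c[box[1]:box[3],box[0]:box[2]]
    cv2.imwrite('pics/'+n,cv2.resize(c,None,fx=s,fy=s,interpolation=cv2.INTER_CUBIC))
E
python3 - <<'E'
from h import *
print(monitor.state())
for n in('top','side'):
    f=grab(n); save(f,n+'1.png',None,1.5); R,t,K=cam(f); print(n,-R.T@t,R[2],K[0,0])
E
```

```text
pics
{'time_s': 0.0, 'qpos': array([ 6.54902785e+01,  1.83513053e+01,  8.97082946e+01, -1.82844365e-03,
        7.20442884e+01, -1.14762570e+00]), 'qvel': array([ 0.03791146, -0.0209441 , -0.03172052,  0.02712365, -0.01403149,
        0.06723129]), 'effort': array([ 3.78230188e-04, -4.12463307e+01, -2.31979269e+01,  7.27508054e-02,
        4.56269877e-02, -1.33618942e-04]), 'ee_pos': array([227.81713113, 527.37083852, 213.11086517]), 'ee_rot': array([-1.79896098e+02, -3.42710011e-04,  1.56638469e+02]), 'force': array([ 0.52858034, -0.725619  ,  0.35474919]), 'torque': array([-0.00927058,  0.03875833, -0.00031431]), 'gripper_width': 91.31704218006843}
top [ 465.55200129  -42.94148549 1056.69408375] [ 0.11220081 -0.0227461  -0.99342518] 371.77745980159256
side [ 230.17447369 -784.92267555  885.68831355] [ 0.29707535  0.66812679 -0.68216774] 420.8628513567898
```

View pics/top1.png

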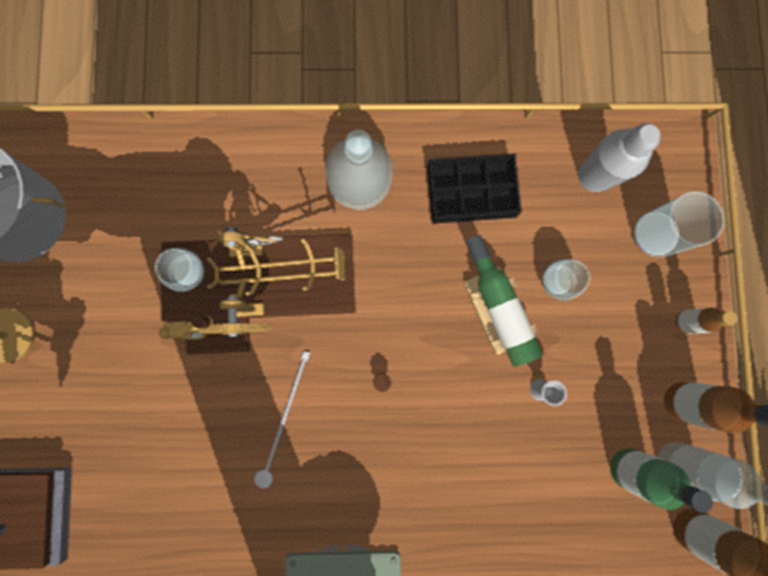

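View pics/side1.png

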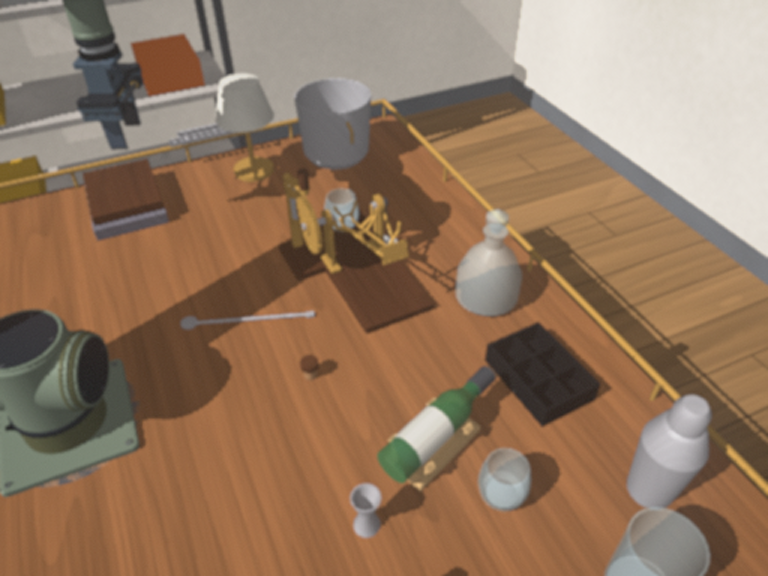

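Top view: the stand lies with its neck end to image left (world +y), crank near (175–265, 330), and bottle from (470,240) to (525,355). Side view agrees; the limb faces away from both cameras.

```bash
python3 - <<'E'
from h import *
T=load('top');S=load('side')
P=cloud(T);c=T['color'].astype(int);hsv=cv2.cvtColor(T['color'],cv2.COLOR_RGB2HSV)
z=P[...,2]; ok=T['z_map']>0
print('table z',np.median(z[300:330,20*1+200:300]))
m=ok&(z>11)&(z<25); m[:, 260:]=0; m[:130]=0; m[245:]=0;m[:,:90]=0
n,l,st,ce=cv2.connectedComponentsWithStats(m.astype(np.uint8))
i=1+np.argmax(st[1:,4]); q=P[m]; 
print('base comps',[(s.tolist()) for s in st[1:] if s[4]>30])
print('base y range',np.percentile(q[:,1],[0.5,99.5]),'x',np.percentile(q[:,0],[.5,99.5]))
print(cv2.minAreaRect(q[:,:2].astype(np.float32)))
# high points near crank
m=ok&(z>150); m[:, 245:]=0; m[:140]=0; m[245:]=0;m[:,:100]=0
ys,xs=np.where(m)
for a in np.unique(ys): 
    print(a,[(int(x),int(z[a,x])) for x in xs[ys==a]][:14])
# bottle
h,s,v=cv2.split(hsv)
m=ok&(z>35)&(z<100); m[:,:305]=0;m[:,365:]=0;m[:155]=0;m[246:]=0
n,l,st,ce=cv2.connectedComponentsWithStats(m.astype(np.uint8));i=1+np.argmax(st[1:,4]);print(st[i],ce[i])
q=P[l==i]; ctr=q.mean(0); u,sv,vt=np.linalg.svd(q[:,:2]-ctr[:2],full_matrices=False); d=vt[0]*np.sign(vt[0,0]); tt=(q[:,:2]-ctr[:2])@d
print('bottle',ctr,d,tt.min(),tt.max(),'side',np.percentile((q[:,:2]-ctr[:2])@[-d[1],d[0]],[1,50,99]),q[:,2].max())
np.savez('b.npz',q=q)
save(T,'stand.png',(95,140,245,240),5)
E
```

```text
table z 0.622547210546508
base comps [[158, 156, 79, 60, 2676], [108, 160, 53, 57, 1628], [162, 168, 8, 9, 49], [115, 173, 12, 15, 96], [174, 175, 34, 10, 236], [210, 174, 14, 8, 97], [146, 179, 26, 8, 172], [124, 222, 43, 14, 495]]
base y range [-24.37011319 330.96525908] x [461.73322995 706.54129576]
((602.667724609375, 113.81224060058594), (240.948974609375, 463.7873840332031), 15.25513744354248)
155 [(149, 152), (150, 154), (151, 153), (152, 155), (153, 151), (154, 153), (155, 155), (156, 153), (157, 150)]
156 [(148, 151), (149, 152), (150, 154), (151, 150), (152, 154), (153, 153), (154, 153), (155, 152), (156, 152), (157, 151), (159, 150), (160, 150)]
157 [(148, 152), (149, 152), (150, 152), (151, 153), (152, 154), (153, 153), (154, 152), (155, 153), (156, 152), (157, 150)]
158 [(147, 150), (149, 153), (150, 155), (151, 156), (152, 151), (153, 151), (154, 152), (155, 155), (156, 152), (157, 151), (158, 151)]
159 [(149, 151), (150, 151), (151, 156), (152, 156), (153, 152), (154, 154), (155, 152), (156, 153), (157, 151), (201, 175), (202, 178), (203, 175)]
160 [(201, 175), (202, 1
[... 5060 characters left out ...]
18, 195), (119, 196)]
223 [(107, 201), (108, 202), (109, 201), (110, 202), (111, 199), (112, 200), (113, 195), (114, 196), (115, 195), (116, 196), (117, 176), (118, 200), (119, 196), (120, 196)]
224 [(107, 199), (108, 200), (109, 200), (110, 201), (111, 200), (112, 195), (113, 193), (114, 180), (115, 178), (116, 176), (117, 177), (118, 176), (119, 176), (120, 175)]
225 [(108, 197), (109, 197), (110, 197), (111, 200), (112, 194), (113, 176), (114, 172), (115, 167)]
[ 311  157   52   88 1793] [335.87841606 204.90239822]
bottle [ 533.23047204 -289.85085443   76.45894052] [0.93053323 0.36620747] -103.87979869915691 137.0100835951779 side [-42.21100859   1.40325257  33.38624652] 92.53432502938574
```

View pics/stand.png

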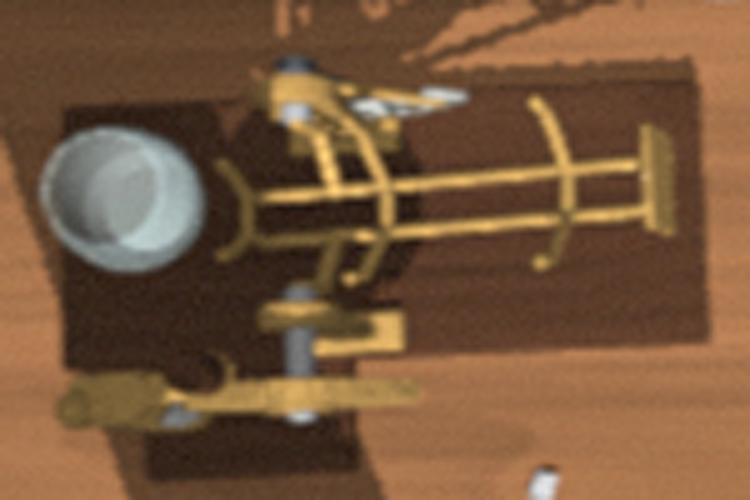

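```bash
python3 - <<'E'
from h import *
T=load('top');P=cloud(T);z=P[...,2];H,W=z.shape
def reg(c0,c1,r0,r1,z0,z1):
    m=np.zeros((H,W),bool);m[r0:r1,c0:c1]=1;return P[m&(T['z_map']>0)&(z>z0)&(z<z1)]
for p in[(108,161),(234,152),(237,208),(108,213.6)]: print('corner',pt(T,*p,18)[:2])
k=reg(120,145,200,235,233,250); print('knob',len(k),k.mean(0),k.min(0),k.max(0))
A=reg(145,160,150,161,149,160);B=reg(145,162,198,207,149,160);print('upA',A.mean(0),A.min(0),A.max(0));print('upB',B.mean(0),B.min(0),B.max(0))
# plate ranges
b=reg(100,240,145,216,12,24); 
print(cv2.minAreaRect(b[:,:2].astype(np.float32)))
w=reg(120,170,216,240,12,24);print('wormbase',w.min(0),w.max(0))
f=reg(220,232,160,190,170,190);print('footplate top',f.mean(0),f.min(0),f.max(0))
ar=reg(100,150,213,228,190,210);print('arm',ar.min(0),ar.max(0),cv2.minAreaRect(ar[:,:2].astype(np.float32)))
# bottle: neck/base by colored body  using z slices
q=np.load('b.npz')['q'];d=np.array([.9305,.3662]);n=np.array([-d[1],d[0]]);c=q[:,:2].mean(0)
t=(q[:,:2]-c)@d;s=(q[:,:2]-c)@n
for a in range(-110,145,15):
    k=(t>a)&(t<a+15)
    if k.sum()>5: print(a,k.sum(),np.percentile(s[k],[2,50,98]).round(1),np.percentile(q[k,2],98).round(1), s[k&(q[:,2]>np.percentile(q[k,2],70))].mean().round(1))
print(c)
E
```

```text
corner [667.55287612 334.75408687]
corner [690.505179   -19.63922681]
corner [531.14720792 -26.82668823]
corner [519.65045758 330.27236482]
knob 71 [506.72489128 198.00963561 240.17023445] [497.88534183 189.01505677 234.25179426] [515.38180916 207.7622641  243.48429841]
upA [650.11290113 176.75446934 152.7802069 ] [643.54193112 162.27056825 149.34768771] [655.80976252 191.75540036 156.56505991]
upB [538.94907206 172.15260036 153.09728462] [532.44176442 157.7821851  149.092375  ] [544.48249425 184.68331588 158.01612356]
((594.8704833984375, 154.97726440429688), (160.3096466064453, 359.0246887207031), 1.984120488166809)
wormbase [459.49645278 171.14402421  12.16443386] [511.80524765 286.6590998   23.83592101]
footplate top [599.72932499  -1.4596359  177.72310673] [575.96832073  -5.75760859 170.04184799] [624.65065643   1.12074826 182.96168314]
arm [484.15272448 175.21414307 190.15716294] [510.63974349 268.25205508 208.85418317] ((499.08380126953125, 222.09130859375), (20.499011993408203, 93.62381744384766), 7.441108226776123)
-110 72 [-31.    1.7  21.6] 88.7 -5.8
-95 126 [-31.2   0.4  21.7] 88.6 -5.8
-80 127 [-29.9   1.1  22.3] 89.4 -6.9
-65 178 [-47.2   3.7  34.7] 89.8 -5.2
-50 130 [-32.4   0.6  23.1] 89.2 -6.9
-35 127 [-30.5   0.9  23.5] 88.8 -6.6
-20 126 [-29.6   1.7  23.6] 89.5 -3.7
-5 127 [-31.1   1.9  23.3] 89.9 -4.9
10 122 [-29.9   1.2  23.4] 89.2 -5.2
25 161 [-44.5   5.   35. ] 88.3 -4.7
40 130 [-39.4   2.7  31.9] 87.0 -3.2
55 89 [-24.6   1.2  19.3] 85.3 -2.1
70 62 [-18.4  -0.9  10.2] 75.9 -2.4
85 59 [-16.8  -1.3  11.7] 74.1 -4.4
100 64 [-16.2   0.7  11.1] 75.5 -3.3
115 64 [-16.6  -0.7  11.6] 75.6 -3.3
130 29 [-16.4   0.4  11.4] 74.6 -0.8
[ 533.23047204 -289.85085443]
```

move_arm --increments '[[[1,0,0,-1.2,0,0,0.166],[1,0,0,-1.2,0,0,0.166],[1,0,0,-1.2,0,0,0.166],[1,0,0,-1.2,0,0,0.166],[1,0,0,-1.2,0,0,0.166],[1,0,0,-1,0,0,0.166],[1,0,0,-1,0,0,0.166]]]'

```text
time_s: 0.98
ee_pos: [226.9, 525.4, 290.7]
ee_rot: [-179.7, 0.7, 87.9]
force: [-0.4, 0.0, -0.6]
gripper_width: 91.3
```

```bash
python3 - <<'E'
from h import *
from scipy.optimize import least_squares
T=load('top')
q=np.load('b.npz')['q'];d=np.array([.9305,.3662]);n=np.array([-d[1],d[0]]);c=q[:,:2].mean(0)
t=(q[:,:2]-c)@d;s=(q[:,:2]-c)@n
k=(t>-100)&(t<40)&(q[:,2]>60)&(abs(s)<33)
f=lambda p:np.hypot(s[k]-p[0]-p[1]*t[k],q[k,2]-p[2])-29
r=least_squares(f,[-4,0,58],loss='soft_l1');print(r.x,np.std(r.fun))
k2=(t>80)&(t<135)&(q[:,2]>60);print('neck',least_squares(lambda p:np.hypot(s[k2]-p[0],q[k2,2]-58)-14,[-3]).x)
for a in(-95,-103.9+95,137-145):print(c+d*a+n*(r.x[0]+r.x[1]*a))
g=grab('wrist');R,tt,K=cam(g);C=-R.T@tt;st=monitor.state();print('cam',C,R[2],st['ee_pos'],st['ee_rot'],K[0,0]);save(g,'w1.png',None,1)
E
```

```text
[-5.51467052e+00  1.61779903e-02  5.81903381e+01] 1.5181416781814328
neck [-3.48603644]
[ 447.41526049 -331.20134923]
[ 527.02122136 -298.37541256]
[ 527.85333942 -298.0322843 ]
cam [229.3114556  595.33220962 461.90742344] [-0.01436206 -0.25758925 -0.96614777] [227.26647592 526.06964148 292.17242965] [-179.79209228    0.51917507   87.65161658] 319.4014453156975
```

move_arm --increments '[[[1,-3.5,3.3,0,0,0,0],[1,-3.5,3.3,0,0,0,0],[1,-3.5,3.3,0,0,0,0],[1,-3.5,3.3,0,0,0,0],[1,-3.5,3.3,0,0,0,0],[1,-3.5,3.3,0,0,0,0],[1,-3.5,3.3,0,0,0,0],[1,-3.5,3.3,0,0,0,0],[0.6,-3.5,2.8,0,0,0,0],[0.6,0,0,0,0,0,0]]]'

```text
time_s: 2.28
ee_pos: [516.8, 192.1, 287.6]
ee_rot: [-179.4, 0.8, 89.3]
force: [0.5, 0.9, 0.0]
gripper_width: 74.0
```

```bash
python3 - <<'E'
from h import *
st=monitor.state();print(st['ee_pos'],st['ee_rot'],st['qpos'],st['gripper_width'])
g=grab('wrist');save(g,'w2.png',None,1.4)
print(px(g,[506.7,198,241]),px(g,[497,236.6,200]),px(g,[538.9,172.2,153]))
P=cloud(g);k=P[(g['z_map']>0)&(P[...,2]>230)&(P[...,2]<250)&(abs(P[...,0]-506)<30)&(abs(P[...,1]-198)<30)];print(len(k),k.mean(0),k.min(0),k.max(0))
E
```

```text
[516.78775546 192.12275118 287.60335473] [-179.441396      0.76130192   89.25295947] [19.51517023 14.47870232 84.5159774  -0.52607924 81.79337827 20.34459774] 74.03678979190934
[246.56940299 201.48071637] [235.77669705 141.05413059] [283.55506724 200.91162213]
644 [508.2174808  200.44450076 240.98495219] [498.26865852 189.77277587 230.40160739] [517.70652453 208.74902555 244.26897707]
```

View pics/w2.png

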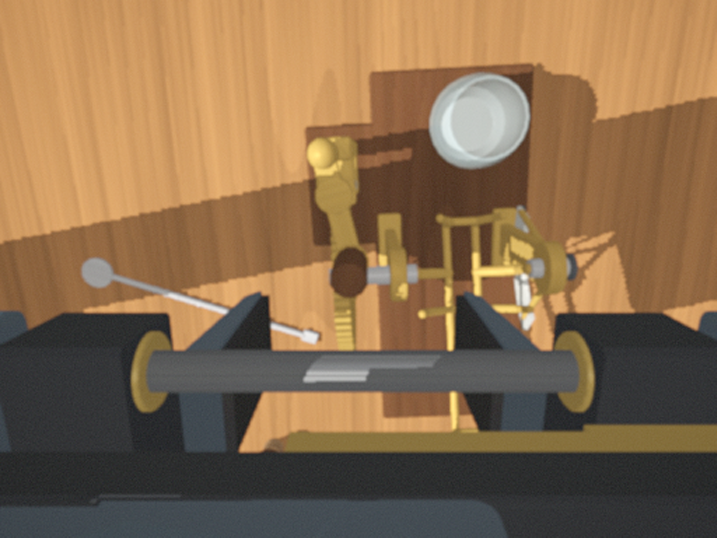

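The knob is at (349,272), between the fingers' lines and slightly ahead; counterweight on the far side at (320,155).

move_arm --increments '[[[0.6,0.75,-0.95,1,0,0,0],[0.6,0,0,2,0,0,0],[0.6,0,0,2,0,0,0],[0.6,0,0,1,0,0,0],[0.6,0,0,0,0,0,0]]]'

```text
time_s: 2.95
ee_pos: [498.8, 206.3, 223.8]
ee_rot: [-179.1, 0.6, 90.0]
force: [-0.2, 0.1, 0.8]
gripper_width: 54.8
```

move_arm --increments '[[[0.6,-0.7,0.85,0,0,0,0],[0.6,0,0,0,0,0,0],[0.6,0,0,0,0,0,0]]]'

```text
time_s: 3.32
ee_pos: [508.6, 199.6, 225.4]
ee_rot: [-179.3, 0.6, 90.0]
force: [-0.3, -0.6, -0.0]
gripper_width: 54.9
```

move_arm --increments '[[[0.6,0,-0.1,1.2,0,0,0],[0.6,0,0,0.7,0,0,0],[0.2,0,0,0.1,0,0,0],[0,0,0,0,0,0,0],[0,0,0,0,0,0,0],[0,0,0,0,0,0,0]]]' --force 15

```text
time_s: 4.08
ee_pos: [507.9, 199.3, 204.1]
ee_rot: [-179.4, 0.6, 90.0]
force: [1.5, -0.5, -1.4]
gripper_width: 19.6
```

move_arm --increments '[[[0,0,-1.38,0,0,0,0],[0,0.46,-1.3,0,0,0,0],[0,0.89,-1.06,0,0,0,0],[0,0,0,0,0,0,0]]]'

```text
time_s: 4.58
ee_pos: [469.3, 212.4, 204.1]
ee_rot: [-179.5, 0.7, 90.0]
force: [0.8, 1.5, -2.5]
gripper_width: 19.8
```

move_arm --increments '[[[0,1.84,-0.94,0,0,0,0],[0,2.07,0.11,0,0,0,0],[0,1.74,1.13,0,0,0,0],[0,0,0,0,0,0,0]]]'

```text
time_s: 5.08
ee_pos: [475.3, 270.1, 204.1]
ee_rot: [-179.9, 0.9, 90.1]
force: [4.9, -1.9, -2.6]
gripper_width: 19.5
```

move_arm --increments '[[[0,0.94,1.84,0,0,0,0],[0,-0.11,2.07,0,0,0,0],[0,-1.13,1.74,0,0,0,0],[0,0,0,0,0,0,0]]]'

```text
time_s: 5.58
ee_pos: [529.2, 265.5, 204.0]
ee_rot: [-179.2, 1.5, 90.3]
force: [0.2, -4.4, 1.2]
gripper_width: 19.9
```

move_arm --increments '[[[0,-1.84,0.96,0,0,0,0],[0,-2.07,-0.09,0,0,0,0],[0,-1.75,-1.11,0,0,0,0],[0,-0.96,-1.84,0,0,0,0],[0,0.09,-2.07,0,0,0,0],[0,1.11,-1.75,0,0,0,0],[0,0,0,0,0,0,0]]]'

```text
time_s: 6.45
ee_pos: [472.7, 208.8, 204.2]
ee_rot: [-179.5, 0.9, 90.0]
force: [-0.6, 4.2, -3.4]
gripper_width: 19.5
```

move_arm --increments '[[[0,1.74,-1.12,0,0,0,0],[0,2.07,-0.1,0,0,0,0],[0,1.84,0.95,0,0,0,0],[0,1.12,1.74,0,0,0,0],[0,0.1,2.07,0,0,0,0],[0,-0.95,1.84,0,0,0,0],[0,-1.74,1.12,0,0,0,0],[0,-2.07,0.1,0,0,0,0],[0,-1.84,-0.95,0,0,0,0],[0,0,0,0,0,0,0]]]'

```text
time_s: 7.7
ee_pos: [530.2, 212.2, 204.0]
ee_rot: [-179.0, 1.4, 90.3]
force: [-4.1, -0.7, 1.0]
gripper_width: 19.7
```

```bash
cat > tilt.py <<'E'
from h import *
# stand frame: origin (594.5,174.45), yaw 2.2
a=np.radians(2.2);ex=np.array([np.cos(a),np.sin(a)]);ey=np.array([-ex[1],ex[0]]);O=np.array([594.5,174.45])
def loc(P): 
    q=P[...,:2]-O; return np.stack([q@ex,q@ey,P[...,2]],-1)
def tilt(f):
    L=loc(cloud(f));c=f['color'].astype(int)
    hsv=cv2.cvtColor(f['color'],cv2.COLOR_RGB2HSV)
    m=(f['z_map']>0)&(L[...,2]>70)&(L[...,2]<230)&(abs(L[...,0])<30)&(L[...,1]<-25)&(L[...,1]>-190)
    q=L[m]; r=q[(abs(q[:,0])<24)&(q[:,1]>-172)]
    # rails: robust line z(y)
    p=np.polyfit(r[:,1],r[:,2],1)
    for _ in range(8):
        e=r[:,2]-np.polyval(p,r[:,1]);k=abs(e)<5;p=np.polyfit(r[k,1],r[k,2],1)
    foot=q[q[:,1]<-165]
    return np.degrees(np.arctan(-p[0])),np.polyval(p,0),k.sum(),e[k].std(),np.percentile(foot[:,2],95) if len(foot) else None
E
python3 - <<'E'
from tilt import *
T0=load('top');S0=load('side');print(tilt(T0),tilt(S0))
for n in('top','side'): f=grab(n);print(n,tilt(f))
save(f,'s2.png',(170,100,300,220),5)
E
```

```text
(np.float64(16.665828148027497), np.float64(98.23669335794555), np.int64(279), np.float64(1.9746847205426317), np.float64(181.05754590215045)) (np.float64(15.600596966123401), np.float64(100.41185336700845), np.int64(79), np.float64(2.0759978697331314), np.float64(180.4770079504823))
top (np.float64(5.0748284447211365), np.float64(99.78890884469315), np.int64(285), np.float64(1.9212178390704888), np.float64(145.42975888937704))
side (np.float64(4.936782392112178), np.float64(100.85799833076355), np.int64(132), np.float64(1.9935444319943056), np.float64(145.61516480194564))
```

move_arm --increments '[[[0,-1.17,-1.71,0,0,0,0],[0,-0.16,-2.06,0,0,0,0],[0,0.89,-1.87,0,0,0,0],[0,1.71,-1.17,0,0,0,0],[0,2.06,-0.16,0,0,0,0],[0,1.87,0.89,0,0,0,0],[0,1.17,1.71,0,0,0,0],[0,0.16,2.06,0,0,0,0],[0,-0.89,1.87,0,0,0,0],[0,0,0,0,0,0,0]]]'

```text
time_s: 9.05
ee_pos: [519.4, 273.1, 204.1]
ee_rot: [-178.8, 1.6, 90.8]
force: [1.0, -4.5, -1.5]
gripper_width: 19.5
```

```bash
python3 - <<'E'
from tilt import *
for n in('top','side'): f=grab(n);print(n,tilt(f))
st=monitor.state();p=st['ee_pos'];print(p,np.degrees(np.arctan2(p[1]-238.4,p[0]-499.6)))
E
```

```text
top (np.float64(0.21850614783435263), np.float64(100.68776947200237), np.int64(285), np.float64(1.9926687518903248), np.float64(132.52367831056895))
side (np.float64(1.073746828657259), np.float64(100.09917841156076), np.int64(141), np.float64(2.1318784328541627), np.float64(131.78430914819432))
[518.67555382 273.32867417 204.16154626] 61.35977649244752
```

move_arm --increments '[[[0,-0.93,1.13,0,0,0,0],[0,-1.27,0.72,0,0,0,0],[0,0,0,0,0,0,0]]]'

```text
time_s: 9.52
ee_pos: [537.3, 251.7, 204.1]
ee_rot: [-178.8, 1.4, 90.8]
force: [1.0, -1.3, -1.7]
gripper_width: 19.8
```

```bash
python3 - <<'E'
from tilt import *
for n in('top','side'): f=grab(n);print(n,tilt(f))
st=monitor.state();p=st['ee_pos'];print(p,np.degrees(np.arctan2(p[1]-238.4,p[0]-499.6)),st['qpos'])
E
```

```text
top (np.float64(-0.023740682280646068), np.float64(100.28220699154708), np.int64(282), np.float64(2.1055075097344873), np.float64(130.29947102174933))
side (np.float64(-0.05732166284540587), np.float64(100.81922265876581), np.int64(141), np.float64(1.878958307815696), np.float64(129.5381639374131))
[537.29374662 251.6989861  204.09636846] 19.433696399123228 [24.46688965 21.21861109 86.71891122 -0.87709812 73.74907435 23.87758172]
```

move_arm --increments '[[[0.5,0,0,0,0,0,0],[0.5,0,0,0,0,0,0],[0.5,0,0,0,0,0,0],[0.5,0,0,-2,0,0,0],[0.5,0,0,-4,0,0,0],[0.5,0,0,-3,0,0,0.18],[0.5,0,0,-1,0,0,0.18],[0.5,0,0,0,0,0,0.18],[0.5,0,0,0,0,0,0.18],[0.5,0,0,0,0,0,0.18],[0.5,0,0,0,0,0,0.18],[0.5,0,0,0,0,0,0.18]]]'

```text
time_s: 11.12
ee_pos: [535.8, 256.5, 309.8]
ee_rot: [179.2, 1.7, 16.4]
force: [-0.3, 0.5, -0.1]
gripper_width: 45.5
```

move_arm --increments '[[[0.5,0,0,0,0,0,0.18],[0.5,0,0,0,0,0,0.12],[0.5,0,0,0,0,0,0]]]'

```text
time_s: 11.5
ee_pos: [534.9, 257.1, 310.3]
ee_rot: [178.7, 1.4, -1.3]
force: [0.5, 0.0, 0.1]
gripper_width: 45.7
```

move_arm --increments '[[[0.5,4.3,2,1,0,0,0],[0.5,4.3,2,1.5,0,0,0],[0.5,4.3,2,1.5,0,-0.12,0],[0.5,4.0,1.9,1.5,0,-0.12,0],[0.5,0,0,0,0,-0.12,0],[0.5,0,0,0,0,0,0]]]'

```text
time_s: 12.25
ee_pos: [702.2, 173.5, 245.7]
ee_rot: [179.0, 22.6, -0.6]
force: [-0.9, -0.4, -0.6]
gripper_width: 46.1
```

```bash
python3 - <<'E'
from tilt import *
g=grab('wrist');R,t,K=cam(g);print('cam',-R.T@t,px(g,[665,177.2,48]),monitor.state()['qpos'])
u,v=px(g,[665,177.2,60]).astype(int);print(u,v)
b=(max(0,u-75),max(0,v-60),min(512,u+75),min(384,v+60));print(b);save(g,'p1.png',b,5)
E
```

```text
cam [830.66074947 173.8638822  377.88830364] [251.5889115  135.59737597] [ 11.33029951  46.78668157  38.16949806   4.01218291 117.28804422
 102.9038819 ]
251 140
(np.int64(176), np.int64(80), np.int64(326), np.int64(200))
```

View pics/p1.png

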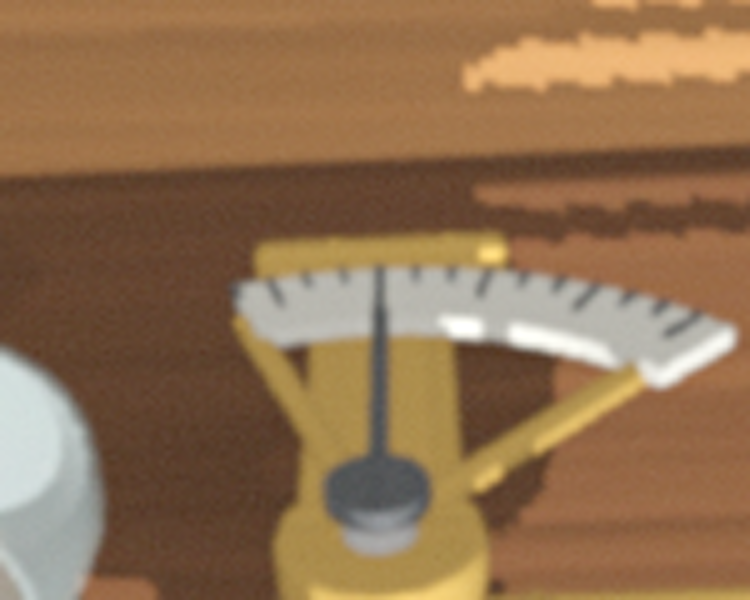

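The pointer (378,440)→(380,310) runs into the long mark at (380,275); 5° spacing is ≈36 px here, so it is within a fraction of a degree. Quick numeric check, and the bottle plan.

```bash
python3 - <<'E'
from tilt import *
g=load('wrist');G=g['color'].astype(float).mean(2)
for r in range(133,149): 
    w=np.clip(np.median(G[r,235:270])-G[r,247:257]-15,0,None);print(r,(w@np.arange(247,257)/w.sum()).round(2) if w.sum()>0 else None, w.sum().round())
for s,p in(('m-5',0),):pass
st=monitor.state();print(st['ee_pos'],st['ee_rot'],st['time_s'])
E
```

```text
133 251.49 12.0
134 251.49 52.0
135 251.48 61.0
136 251.49 74.0
137 251.46 86.0
138 251.41 100.0
139 251.38 105.0
140 251.36 120.0
141 251.45 158.0
142 251.51 196.0
143 251.52 220.0
144 251.54 224.0
145 251.55 228.0
146 251.55 220.0
147 251.53 161.0
148 251.45 80.0
[701.35252987 173.54538166 247.12114663] [178.98561586  22.5487218   -0.6369271 ] 12.3
```

move_arm --increments '[[[1,0,0,-1,0,0.13,0],[1,0,0,-2,0,0.13,0],[1,-4,0,-2,0,0.13,0],[1,-5,2,-1,0,0,0],[1,-5,4,0,0,0,0],[1,-2,5.5,0,0,0,0],[1,0,5.5,0,0,0,0],[1,0,5.5,0,0,0,0],[1,0,5.5,0,0,0,0],[1,0,5.5,0,0,0,0],[1,0,5,0,0,0,0],[1,0,0,0,0,0,0]]]'

```text
time_s: 13.8
ee_pos: [537.5, -207.6, 338.7]
ee_rot: [178.7, -3.8, 1.8]
force: [-0.9, 1.2, 0.8]
gripper_width: 91.3
```

move_arm --increments '[[[1,0,4,0,0,0,0],[1,0,4,0,0,0,0],[1,0,0,0,0,0,-0.13],[1,0,0,0,0,0,-0.13],[1,0,0,0,0,0,-0.13],[1,0,0,0,0,0,0]]]'

```text
time_s: 14.55
ee_pos: [535.2, -276.1, 351.4]
ee_rot: [176.4, -3.8, 25.8]
force: [0.5, -0.7, 0.5]
gripper_width: 91.1
```

```bash
cat >> h.py <<'E'
from scipy.spatial.transform import Rotation as Ro
def plan(p,rpy):
    s=monitor.state();R=Ro.from_euler('xyz',s['ee_rot'],degrees=True);Rt=Ro.from_euler('xyz',rpy,degrees=True)
    print('from',s['ee_pos'].round(1),s['ee_rot'].round(1),'t',s['time_s']); print('shift cm',(R.inv().apply(np.array(p)-s['ee_pos'])/10).round(2),'turn',(R.inv()*Rt).as_rotvec().round(3),'| shift in target axes',(Rt.inv().apply(np.array(p)-s['ee_pos'])/10).round(2))
def bottle(f,c,ang,z0=58):
    from scipy.optimize import least_squares
    P=cloud(f);q=P[(f['z_map']>0)];d=np.array([np.cos(np.radians(ang)),np.sin(np.radians(ang))]);n=np.array([-d[1],d[0]])
    t=(q[:,:2]-c)@d;s=(q[:,:2]-c)@n
    k=(t>-85)&(t<45)&(q[:,2]>z0+10)&(q[:,2]<z0+36)&(abs(s)<30)
    r=least_squares(lambda p:np.hypot(s[k]-p[0]-p[1]*t[k],q[k,2]-p[2])-29,[0,0,z0],loss='soft_l1')
    nk=(t>75)&(abs(s)<15)&(t<180)&(q[:,2]>z0-5)&(q[:,2]<z0+20); b=(t<-60)&(t>-120)&(abs(s)<15)&(q[:,2]>z0+10)&(q[:,2]<z0+36)
    print('offset',r.x,np.std(r.fun).round(2),k.sum(),'t neck max',np.percentile(t[nk],99.5) if nk.any() else None,'base min',np.percentile(t[b],.5) if b.any() else None)
E
python3 - <<'E'
from h import *
g=grab('wrist');bottle(g,[527.4,-298.2],22.4);save(g,'w3.png',None,1.4)
plan([527.4,-298.2,150],[180,0,22.4])
E
```

```text
offset [-8.56316186e-01 -2.27365134e-03  5.95994812e+01] 0.73 3362 t neck max 145.8796076795 base min -91.35140514354798
from [ 535.3 -276.1  351.6] [176.5  -3.9  25.7] t 14.6
shift cm [-3.02  0.41 20.07] turn [ 0.06  -0.069  0.056] | shift in target axes [-1.57  1.74 20.16]
```

View pics/w3.png

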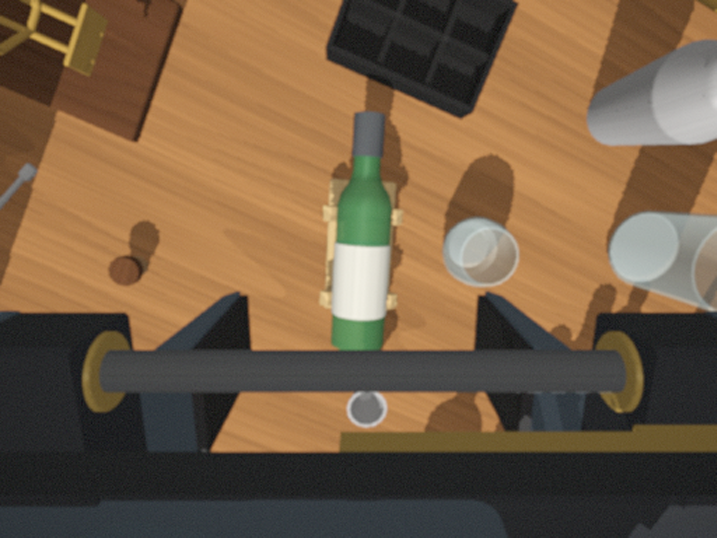

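The bottle lies squarely along the view at (362,110)–(358,350); glass_b edge at (445,250) leaves about 20 mm for the open finger; jigger at (367,408) is low enough.

move_arm --increments '[[[1,0,0,2,0.06,-0.069,0.058],[1,-1.5,1.8,4,0,0,0],[1,0,0,5,0,0,0],[1,0,0,5,0,0,0],[1,0,0,2,0,0,0],[1,0,0,0,0,0,0],[1,0,0,0,0,0,0]]]'

```text
time_s: 15.48
ee_pos: [531.2, -293.7, 174.2]
ee_rot: [179.4, -0.5, 22.0]
force: [0.2, 0.2, 1.3]
gripper_width: 91.2
```

```bash
python3 - <<'E'
from h import *
plan([528,-298.7,39],[180,0,22.3])
E
```

```text
from [ 531.2 -293.7  174.2] [179.4  -0.5  22. ] t 15.475
shift cm [-0.6   0.21 13.52] turn [ 0.01  -0.008 -0.006] | shift in target axes [-0.49  0.34 13.52]
```

move_arm --increments '[[[1,-0.5,0.33,2,0.01,-0.008,-0.005],[1,0,0,3,0,0,0],[1,0,0,2.5,0,0,0],[1,0,0,0,0,0,0],[1,0,0,0,0,0,0]]]'

```text
time_s: 16.1
ee_pos: [530.0, -301.2, 99.7]
ee_rot: [179.6, -0.3, 22.2]
force: [0.9, 0.0, -0.1]
gripper_width: 91.8
```

```bash
python3 - <<'E'
from h import *
plan([528,-298.7,39],[180,0,22.3])
E
```

```text
from [ 530.  -301.2   99.7] [179.6  -0.3  22.2] t 16.1
shift cm [-0.11 -0.34  6.07] turn [ 0.006 -0.004 -0.001] | shift in target axes [-0.09 -0.3   6.07]
```

move_arm --increments '[[[1,-0.1,-0.3,1.5,0.006,-0.004,0],[1,0,0,2,0,0,0],[1,0,0,1.8,0,0,0],[1,0,0,0.6,0,0,0],[1,0,0,0,0,0,0]]]'

```text
time_s: 16.73
ee_pos: [529.5, -299.6, 40.6]
ee_rot: [179.8, -0.2, 22.2]
force: [-0.1, -0.8, -0.5]
gripper_width: 91.3
```

move_arm --increments '[[[0.5,0,0,0,0,0,0],[0.5,0,0,0,0,0,0],[0.5,0,0,0,0,0,0],[0.5,0,0,0,0,0,0],[0.5,0,0,0,0,0,0]]]' --force 30

```text
time_s: 17.35
ee_pos: [529.4, -297.7, 42.2]
ee_rot: [179.9, -0.3, 22.2]
force: [0.9, -2.0, -1.5]
gripper_width: 57.8
```

move_arm --increments '[[[0.5,0,0,-1,0,0,0],[0.5,0,0,-2.5,0,0,0],[0.5,0,0,-3.5,0,0,0],[0.5,0,0,-4,0,0,0],[0.5,0,0,-4,0,0,0],[0.5,0,0,-4,0,0,0],[0.5,0,0,-3.5,0,0,0],[0.5,0,0,-2,0,0,0],[0.5,0,0,0,0,0,0]]]'

```text
time_s: 18.48
ee_pos: [524.3, -297.9, 289.7]
ee_rot: [-179.5, 0.4, 22.2]
force: [0.4, -0.2, -5.6]
gripper_width: 57.6
```

move_arm --increments '[[[0.5,0,0,0,0,0,-0.08],[0.5,0,0,0,0,0,-0.14],[0.5,0,0,0,0,0,-0.15],[0.5,0,0,0,0,0,-0.15],[0.5,0,0,0,0,0,-0.15],[0.5,0,0,0,0,0,-0.15],[0.5,0,0,0,0,0,-0.15],[0.5,0,0,0,0,0,-0.14],[0.5,0,0,0,0,0,-0.09],[0.5,0,0,0,0,0,0]]]'

```text
time_s: 19.73
ee_pos: [515.7, -294.7, 269.3]
ee_rot: [-177.7, -1.4, 93.1]
force: [0.6, -0.1, -7.5]
gripper_width: 57.5
```

```bash
python3 - <<'E'
from h import *
plan([597.3,106,250],[180,0,92.2]);print(monitor.state()['gripper_width'],monitor.state()['force'])
E
```

```text
from [ 515.7 -294.7  269.3] [-177.7   -1.4   93.1] t 19.725
shift cm [39.51 10.43  2.47] turn [-0.041 -0.024  0.016] | shift in target axes [39.73  9.7   1.93]
57.45304386283877 [ 0.55014416 -0.14384383 -7.45098978]
```

move_arm --increments '[[[0.5,2,0.8,-0.5,-0.041,-0.024,0.016],[0.5,3.5,1.2,-0.4,0,0,0],[0.5,4.3,1.2,-0.4,0,0,0],[0.5,4.5,1.2,-0.4,0,0,0],[0.5,4.5,1.2,-0.4,0,0,0],[0.5,4.5,1.2,-0.4,0,0,0],[0.5,4.5,1.2,-0.3,0,0,0],[0.5,4,0.8,-0.3,0,0,0],[0.5,3,0.5,-0.3,0,0,0],[0.5,2,0,-0.2,0,0,0],[0.5,0,0,-0.2,0,0,0],[0.5,0,0,-0.2,0,0,0]]]'

```text
time_s: 21.22
ee_pos: [595.2, 85.5, 297.1]
ee_rot: [-178.8, 0.0, 90.9]
force: [-0.3, -0.4, -5.9]
gripper_width: 57.2
```

```bash
python3 - <<'E'
from tilt import *
plan([597.3,106.2,119],[180,0,92.2]);print(monitor.state()['gripper_width'])
g=grab('wrist');save(g,'w4.png',None,1.4)
T=grab('top');print(tilt(T))
L=loc(cloud(T));hsv=cv2.cvtColor(T['color'],cv2.COLOR_RGB2HSV)
s=monitor.state()['ee_pos'];l=loc(s);print('tcp loc',l)
for nm,f in(('top',T),('wrist',g)):
    L=loc(cloud(f));q=L[(f['z_map']>0)]-l
    k=(abs(q[:,0])<40)&(q[:,1]>25)&(q[:,1]<200)&(q[:,2]>-15)&(q[:,2]<60)
    b=q[k]
    for a in range(25,160,15):
        w=b[(b[:,1]>a)&(b[:,1]<a+15)]
        if len(w)>8:print(nm,a,len(w),np.percentile(w[:,0],[2,98]).round(1),np.percentile(w[:,2],97).round(1))
    print(b[:,1].max() if len(b) else None)
E
```

```text
from [595.2  85.5 297.1] [-178.8    0.    90.9] t 21.225
shift cm [ 2.06  0.63 17.81] turn [-0.021 -0.    -0.023] | shift in target axes [ 2.06  0.29 17.81]
57.20878118342816
(np.float64(-0.05417390703410684), np.float64(100.218138340249), np.int64(69), np.float64(1.7250877261118824), np.float64(130.37972014935698))
tcp loc [ -2.50899607 -89.03734379 297.54132198]
top 70 40 [-14.8  11.8] 33.5
top 85 105 [-13.4  12.7] 31.1
top 100 119 [-14.5  13.3] 31.9
top 115 116 [-15.   13.9] 32.2
131.10539231736828
wrist 25 3983 [-26.1  25.4] 46.0
wrist 40 4331 [-25.8  25.5] 45.9
wrist 55 4224 [-23.7  23.7] 44.2
wrist 70 2825 [-17.5  17.6] 38.0
wrist 85 2356 [-12.4  13.6] 31.0
wrist 100 2348 [-13.6  15.7] 32.4
114.98599860675952
```

View pics/w4.png

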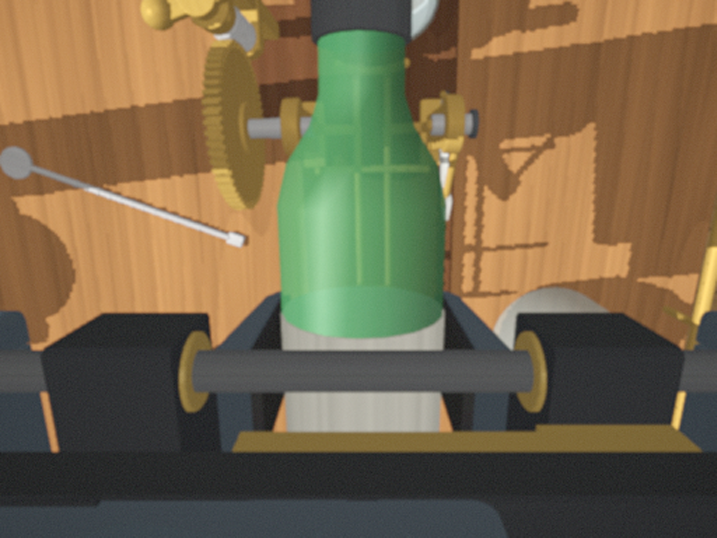

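```bash
python3 - <<'E'
from tilt import *
T=grab('top');s=monitor.state();plan([597.3,106.2,119],[180,0,92.2]);p=s['ee_pos'];a=np.radians(s['ee_rot'][2]);d=np.array([np.cos(a),np.sin(a),0])
g=T['color'].astype(int)
for k in range(70,165,5):
    q=p+d*k+[0,0,17.5+14];u,v=px(T,q).round().astype(int);print(k,(u,v),g[v,u].tolist(),(cloud(T)[v,u]-p).round(0).tolist())
E
```

```text
from [595.4  85.3 297.5] [-178.8   -0.    90.9] t 21.375
shift cm [ 2.07  0.58 17.85] turn [-0.02  -0.001 -0.023] | shift in target axes [ 2.08  0.27 17.85]
70 (np.int64(142), np.int64(167)) [56, 61, 67] [-27.0, 29.0, 179.0]
75 (np.int64(139), np.int64(167)) [55, 60, 68] [-27.0, 34.0, 180.0]
80 (np.int64(137), np.int64(167)) [54, 79, 64] [-1.0, 79.0, 33.0]
85 (np.int64(134), np.int64(167)) [56, 96, 61] [-1.0, 86.0, 30.0]
90 (np.int64(132), np.int64(167)) [54, 99, 62] [-0.0, 90.0, 29.0]
95 (np.int64(129), np.int64(167)) [55, 99, 66] [-0.0, 96.0, 28.0]
100 (np.int64(126), np.int64(167)) [57, 102, 67] [-0.0, 102.0, 28.0]
105 (np.int64(124), np.int64(167)) [48, 70, 54] [-0.0, 106.0, 29.0]
110 (np.int64(121), np.int64(168)) [47, 48, 48] [-3.0, 110.0, 32.0]
115 (np.int64(119), np.int64(168)) [49, 50, 53] [-2.0, 115.0, 31.0]
120 (np.int64(116), np.int64(168)) [44, 48, 48] [-3.0, 120.0, 34.0]
125 (np.int64(114), np.int64(168)) [50, 51, 56] [-2.0, 125.0, 29.0]
130 (np.int64(111), np.int64(168)) [53, 56, 52] [-50.0, 33.0, 304.0]
135 (np.int64(108), np.int64(168)) [56, 61, 53] [-52.0, 33.0, 314.0]
140 (np.int64(106), np.int64(168)) [56, 62, 54] [-53.0, 33.0, 321.0]
145 (np.int64(103), np.int64(168)) [61, 64, 57] [-55.0, 33.0, 331.0]
150 (np.int64(101), np.int64(168)) [57, 62, 56] [-56.0, 32.0, 338.0]
155 (np.int64(98), np.int64(168)) [61, 67, 59] [-57.0, 33.0, 346.0]
160 (np.int64(96), np.int64(168)) [56, 62, 54] [-58.0, 32.0, 352.0]
```

```bash
python3 - <<'E'
from tilt import *
T=load('top');I=cv2.imread('pics/top1.png')[...,::-1].astype(int)
for nm,o,a in(('A',np.array([527.9,-298.5,58]),22.3),):
    d=np.array([np.cos(np.radians(a)),np.sin(np.radians(a)),0])
    for k in list(range(-100,-85,3))+list(range(-55,-40,3))+list(range(20,40,3))+list(range(85,112,3))+list(range(135,156,3)):
        z=14 if k>80 else 29
        u,v=(px(T,o+d*k+[0,0,z])*1.5+.25).round().astype(int);print(k,I[v,u].tolist())
# label edge now in wrist view
g=load('wrist');s=monitor.state();p=s['ee_pos'];a=np.radians(s['ee_rot'][2]);d=np.array([np.cos(a),np.sin(a),0])
print('now, k from TCP')
for k in list(range(10,45,3))+list(range(92,115,3)):
    u,v=px(g,p+d*k+[0,0,17.5+(14 if k>80 else 29)]).round().astype(int)
    if 0<=v<384:print(k,(u,v),g['color'][v,u].tolist())
E
```

```text
-100 [97, 65, 44]
-97 [96, 70, 45]
-94 [90, 96, 64]
-91 [80, 128, 86]
-88 [80, 128, 85]
-55 [246, 245, 238]
-52 [241, 242, 233]
-49 [242, 243, 234]
-46 [242, 242, 233]
-43 [241, 241, 233]
20 [79, 130, 85]
23 [83, 135, 89]
26 [90, 138, 94]
29 [86, 135, 90]
32 [89, 136, 94]
35 [88, 137, 93]
38 [91, 138, 94]
85 [65, 106, 69]
88 [67, 113, 72]
91 [70, 117, 75]
94 [70, 116, 75]
97 [76, 122, 80]
100 [71, 119, 77]
103 [72, 112, 77]
106 [83, 89, 89]
109 [85, 88, 92]
135 [84, 87, 89]
138 [85, 85, 88]
141 [81, 88, 91]
144 [82, 82, 82]
147 [92, 70, 55]
150 [99, 69, 46]
153 [101, 70, 48]
now, k from TCP
10 (np.int64(260), np.int64(254)) [82, 80, 81]
13 (np.int64(260), np.int64(247)) [185, 183, 172]
16 (np.int64(260), np.int64(240)) [110, 167, 118]
19 (np.int64(260), np.int64(234)) [103, 168, 119]
22 (np.int64(260), np.int64(227)) [104, 168, 119]
25 (np.int64(260), np.int64(220)) [103, 169, 119]
28 (np.int64(260), np.int64(213)) [105, 169, 119]
31 (np.int64(260), np.int64(206)) [106, 171, 120]
34 (np.int64(260), np.int64(199)) [103, 163, 105]
37 (np.int64(260), np.int64(192)) [99, 163, 105]
40 (np.int64(260), np.int64(185)) [99, 161, 105]
43 (np.int64(260), np.int64(177)) [101, 161, 105]
92 (np.int64(261), np.int64(52)) [103, 160, 103]
95 (np.int64(261), np.int64(44)) [93, 153, 102]
98 (np.int64(261), np.int64(36)) [90, 154, 107]
101 (np.int64(261), np.int64(27)) [90, 154, 105]
104 (np.int64(261), np.int64(19)) [68, 71, 73]
107 (np.int64(261), np.int64(11)) [72, 75, 74]
110 (np.int64(261), np.int64(2)) [68, 68, 72]
```

```bash
python3 - <<'E'
from tilt import *
g=grab('wrist');P=cloud(g);L=loc(P);ok=g['z_map']>0
for nm,sx in(('+x',1),('-x',-1)):
    k=ok&(L[...,2]>148)&(L[...,2]<160)&(abs(L[...,0]-sx*56)<16)&(abs(L[...,1])<28);q=L[k];print(nm,len(q),q.mean(0),q.min(0),q.max(0))
k=ok&(abs(L[...,0])<75)&(abs(L[...,1]+140)<30);print(k.sum())
k=ok&(L[...,2]>12)&(L[...,2]<24)&(abs(L[...,0])<85)&(L[...,1]>40)&(L[...,1]<170);q=L[k];print('base',q.min(0),q.max(0))
k=ok&(L[...,2]>130)&(L[...,2]<147)&(abs(L[...,0])<46)&(abs(L[...,0])>31);print('tips',np.c_[L[k],np.argwhere(k)].round(0)[::8])
E
```

```text
+x 446 [ 5.67508084e+01 -1.27785334e-01  1.53592932e+02] [ 51.16570305 -16.7281601  148.11663865] [ 63.35913171  16.97240747 158.01710036]
-x 428 [-54.16025641   0.72898013 153.61546116] [-60.74229884 -15.80721439 148.00561151] [-48.38514603  16.29396189 157.57277497]
238
base [-84.9550602   40.03978336  13.2326367 ] [ 81.81969417 118.63695901  23.95343758]
tips [[ 43.   6. 140.  82. 308.]
 [-45.   7. 140.  84. 218.]
 [-46.   6. 140.  85. 217.]
 [ 44.   3. 143.  85. 309.]
 [ 41.   3. 137.  86. 305.]
 [-44.   4. 142.  87. 219.]
 [ 44.   1. 144.  87. 309.]
 [ 41.   1. 139.  88. 305.]
 [-43.   2. 143.  89. 219.]
 [ 44.  -0. 145.  89. 309.]
 [ 41.  -1. 139.  90. 305.]
 [-43.  -0. 144.  91. 219.]
 [ 45.  -2. 143.  91. 310.]
 [ 43.  -3. 142.  92. 308.]
 [ 43.  -4. 136.  93. 307.]
 [ 45.  -5. 141.  94. 310.]]
```

move_arm --increments '[[[0.5,0,0,0,-0.02,0,-0.02],[0.5,1,0.2,2,0,0,0],[0.5,1.1,0.2,3,0,0,0],[0.5,0,0,3,0,0,0],[0.5,0,0,1,0,0,0],[0.5,0,0,-0.2,0,0,0],[0.5,0,0,-0.2,0,0,0]]]'

```text
time_s: 22.3
ee_pos: [599.8, 104.4, 212.8]
ee_rot: [179.5, -0.1, 92.0]
force: [0.4, 0.0, -5.7]
gripper_width: 57.4
```

```bash
python3 - <<'E'
from h import *
plan([598.4,106.7,117.7],[180,0,92.0])
E
```

```text
from [599.8 104.4 212.8] [ 1.795e+02 -1.000e-01  9.200e+01] t 22.3
shift cm [ 0.23 -0.22  9.51] turn [ 0.009 -0.001  0.   ] | shift in target axes [ 0.23 -0.13  9.51]
```

Descend in stages.

move_arm --increments '[[[0.5,0.2,-0.15,1,0.009,0,0],[0.5,0,0,1.5,0,0,0],[0.5,0,0,1,0,0,0],[0.5,0,0,0,0,0,0],[0.5,0,0,-0.2,0,0,0]]]'

```text
time_s: 22.92
ee_pos: [599.1, 106.5, 179.0]
ee_rot: [179.9, -0.1, 92.0]
force: [-0.2, 0.9, -7.1]
gripper_width: 57.5
```

```bash
python3 - <<'E'
from h import *
plan([598.4,106.7,117.7],[180,0,92.0])
E
```

```text
from [599.1 106.5 179. ] [ 1.799e+02 -1.000e-01  9.200e+01] t 22.925
shift cm [ 0.01 -0.08  6.13] turn [ 0.002 -0.001  0.   ] | shift in target axes [ 0.02 -0.07  6.13]
```

move_arm --increments '[[[0.5,0,-0.07,1,0,0,0],[0.5,0,0,1.2,0,0,0],[0.5,0,0,1,0,0,0],[0.5,0,0,0.2,0,0,0],[0.5,0,0,-0.2,0,0,0]]]'

```text
time_s: 23.55
ee_pos: [598.5, 106.5, 144.8]
ee_rot: [179.9, -0.1, 92.0]
force: [0.1, -0.2, -6.3]
gripper_width: 57.8
```

```bash
python3 - <<'E'
from tilt import *
plan([598.4,106.7,117.7],[180,0,92.0])
g=grab('wrist');save(g,'w5.png',None,1.4)
S=grab('side');save(S,'s5.png',(170,90,300,200),5)
E
```

```text
from [598.5 106.5 144.8] [ 1.799e+02 -1.000e-01  9.200e+01] t 23.55
shift cm [ 0.02 -0.02  2.71] turn [ 0.002 -0.001  0.   ] | shift in target axes [ 0.02 -0.01  2.71]
```

View pics/w5.png

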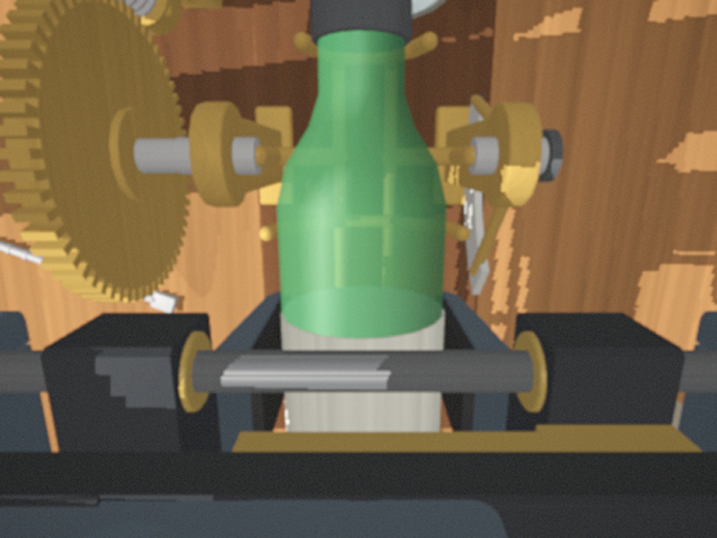

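Fork tips at (302,42)/(428,43) centre 365 vs neck centre 361, and saddle tips (266,233)/(462,233) centre 364 vs body 362: the bottle should go about 2 mm to image right (+x). Shift and lower.

move_arm --increments '[[[0.5,0,0.2,0,0,0,0.006],[0.5,0,0,0.7,0,0,0],[0.5,0,0,0.6,0,0,0],[0.5,0,0,0.3,0,0,0],[0.5,0,0,-0.1,0,0,0],[0.5,0,0,-0.1,0,0,0]]]'

```text
time_s: 24.4
ee_pos: [601.6, 106.7, 131.0]
ee_rot: [179.7, -0.1, 91.6]
force: [1.0, 0.5, -6.4]
gripper_width: 57.4
```

move_arm --increments '[[[0.5,0,-0.1,0.3,0,0,0],[0.5,0,0,0.3,0,0,0],[0.5,0,0,0.2,0,0,0],[0.5,0,0,0,0,0,0]]]'

```text
time_s: 24.9
ee_pos: [600.7, 106.8, 122.8]
ee_rot: [179.7, -0.1, 91.6]
force: [-0.8, -0.1, -6.0]
gripper_width: 57.2
```

```bash
python3 - <<'E'
from tilt import *
s=monitor.state();print(s['ee_pos'],s['force'],s['torque'])
g=grab('wrist');G=g['color'].astype(int);hsv=cv2.cvtColor(g['color'],cv2.COLOR_RGB2HSV)
br=(hsv[...,0]>15)&(hsv[...,0]<30)&(hsv[...,1]>100)&(hsv[...,2]>120)
for r in(24,27,30,33,150,155,160,165,168): 
    x=np.where(br[r,170:350])[0]+170;print(r,x.tolist())
P=loc(cloud(g));ok=g['z_map']>0
for nm,y0,y1,z0,z1 in(('fork',25,55,125,160),('saddleN',-45,-18,125,147)):
    k=ok&br&(P[...,1]>y0)&(P[...,1]<y1)&(P[...,2]>z0)&(P[...,2]<z1)&(abs(P[...,0])<50);q=P[k]
    for s_ in(1,-1):
        w=q[q[:,0]*s_>0]; print(nm,s_,len(w),w.mean(0) if len(w) else '',np.argwhere(k)[q[:,0]*s_>0].mean(0) if len(w) else '')
# bottle centre
for y0,y1 in((-75,-55),(-40,-20),(20,45)):
    k=ok&(P[...,1]>y0)&(P[...,1]<y1)&(P[...,2]>140)&(P[...,2]<175)&(abs(P[...,0])<33)&~br;q=P[k];print('bottle',y0,len(q),np.percentile(q[:,0],[2,98]) if len(q) else '',np.percentile(q[:,2],97) if len(q) else '')
E
```

```text
[600.65386151 106.75560612 122.79949121] [-0.75842981 -0.13719764 -6.0496398 ] [-0.13670187  0.02887468 -0.00154868]
24 [200, 201, 202, 203, 204, 205, 206, 207, 208, 209, 210, 211, 212, 213, 214, 215, 216, 217, 218, 219, 220, 221, 295, 296, 297, 298, 299, 300, 301, 302, 303, 304, 305, 306, 307]
27 [205, 206, 207, 208, 209, 210, 211, 212, 213, 214, 215, 216, 217, 218, 219, 220, 221, 295, 296, 297, 298, 299, 300, 301]
30 [212, 213, 214, 215, 216, 217, 218, 219, 220, 221, 222, 295]
33 [221, 222, 223, 224]
150 [172, 173, 184, 185, 189, 196]
155 [171, 172, 173, 174, 175, 197]
160 [172, 173, 174, 175, 197]
165 [171, 172, 173, 174, 175, 186, 187, 188, 189, 190, 191, 192, 193, 194, 195, 196, 197, 318, 319, 320, 321, 322, 323, 324, 325, 326, 327, 328, 329, 330]
168 [171, 172, 173, 174, 175, 176, 177, 178, 179, 180, 181, 182, 183, 184, 185, 186, 187, 188, 189, 190, 191, 192, 193, 194, 195, 196, 197, 318, 319, 320, 321, 322, 323, 324, 325, 326, 327, 328, 329, 330, 331, 332, 333, 334, 335, 336]
fork 1 262 [ 23.05828952  39.73433662 139.93959578] [ 18.66030534 303.45801527]
fork -1 390 [-18.72387525  39.77346281 137.2295868 ] [ 21.08205128 209.05128205]
saddleN 1 262 [ 37.66842802 -28.89113103 137.28417925] [171.20229008 328.59541985]
saddleN -1 315 [-35.16415786 -28.40048573 136.28927694] [171.42222222 183.04761905]
bottle -75 1806 [-26.71750904  31.1692854 ] 171.11186653721222
bottle -40 5458 [-23.50347065  27.96205732] 169.1841448846509
bottle 20 4235 [-11.01631615  16.73931027] 155.40816195917088
```

move_arm --increments '[[[0.5,0,-0.07,0.2,0,0,0],[0.5,0,0,0.1,0,0,0],[0.5,0,0,0.0,0,0,0]]]'

```text
time_s: 25.32
ee_pos: [600.1, 106.8, 120.0]
ee_rot: [179.7, -0.1, 91.6]
force: [-0.0, 1.2, -5.6]
gripper_width: 57.7
```

move_arm --increments '[[[0.5,0,0,0.1,0,0,0],[0.5,0,0,0.1,0,0,0]]]'

```text
time_s: 25.58
ee_pos: [600.4, 106.8, 119.5]
ee_rot: [179.6, -0.1, 91.6]
force: [-3.1, -0.5, 1.3]
gripper_width: 57.7
```

move_arm --increments '[[[0.66,0,0,0,0,0,0],[0.68,0,0,0,0,0,0],[0.75,0,0,0,0,0,0],[0.85,0,0,0,0,0,0],[0.9,0,0,0,0,0,0],[0.9,0,0,0,0,0,0]]]'

```text
time_s: 26.32
ee_pos: [603.0, 107.3, 121.8]
ee_rot: [179.2, -0.2, 91.6]
force: [-0.1, -0.5, -0.5]
gripper_width: 82.1
```

```bash
python3 - <<'E'
from tilt import *
s=monitor.state();print(s['ee_pos'],s['ee_rot'],s['force'],s['gripper_width'])
g=grab('wrist');P=loc(cloud(g));ok=g['z_map']>0;hsv=cv2.cvtColor(g['color'],cv2.COLOR_RGB2HSV)
br=(hsv[...,0]>15)&(hsv[...,0]<30)&(hsv[...,1]>100)&(hsv[...,2]>120)
for y0,y1 in((-75,-55),(-40,-20),(20,45)):
    k=ok&(P[...,1]>y0)&(P[...,1]<y1)&(P[...,2]>135)&(P[...,2]<175)&(abs(P[...,0])<33)&~br;q=P[k];print('bottle',y0,len(q),np.percentile(q[:,0],[2,98]),np.percentile(q[:,2],97))
E
```

```text
[603.04749442 107.27846424 121.83305734] [ 1.79163949e+02 -1.68114886e-01  9.16350644e+01] [-0.09137696 -0.52755222 -0.51532989] 82.14568006415705
bottle -75 1379 [-25.83961745  28.39428966] 166.08260441565974
bottle -40 5267 [-24.37326882  27.09123574] 165.37694451565588
bottle 20 4280 [-12.17179121  16.08505755] 151.58086529656256
```

move_arm --increments '[[[1,0,-0.15,0,0.013,0,0],[1,0,0,-0.5,0,0,0],[1,0,0,-1.5,0,0,0],[1,0,0,-3,0,0,0],[1,0,0,-4,0,0,0],[1,0,0,-4,0,0,0],[1,0,0,-4,0,0,0],[1,0,0,-2,0,0,0],[1,0,0,0,0,0,0]]]'

```text
time_s: 27.5
ee_pos: [601.5, 106.7, 325.3]
ee_rot: [179.5, -0.2, 91.6]
force: [-0.1, -0.2, 0.0]
gripper_width: 91.0
```

move_arm --increments '[[[1,-3,-3,-1,0,0,0],[1,-4,-4,0,0,0,0],[1,-4,-4,0,0,0,0],[1,-4,-4,0,0,0,0],[1,-3,-3,0,0,0,0],[1,-1,-1,0,0,0,0],[1,0,0,0,0,0,0],[1,0,0,0,0,0,0]]]'

```text
time_s: 28.5
ee_pos: [410.2, -92.4, 328.0]
ee_rot: [179.9, -0.3, 91.8]
force: [0.4, 0.3, 0.2]
gripper_width: 91.1
```

```bash
python3 - <<'E'
from tilt import *
s=monitor.state();print(s['ee_pos'],s['qvel'].round(1),s['time_s'])
T=grab('top');S=grab('side')
a=cv2.resize(T['color'][130:250,80:400],None,fx=2.4,fy=2.4);b=cv2.resize(S['color'][90:360,130:450],None,fx=1.1,fy=1.1)
w=a.shape[1];b=cv2.copyMakeBorder(b,0,0,0,w-b.shape[1],cv2.BORDER_CONSTANT)
cv2.imwrite('pics/fin.png',np.vstack([a,b])[...,::-1])
for nm,f in(('top',T),('side',S)):
    P=loc(cloud(f));ok=f['z_map']>0
    for y0,y1 in((-160,-130),(-110,-50),(45,75)):
        k=ok&(P[...,1]>y0)&(P[...,1]<y1)&(P[...,2]>125)&(P[...,2]<190)&(abs(P[...,0])<30);q=P[k]
        if len(q):print(nm,y0,len(q),np.percentile(q[:,0],[2,98]).round(1),np.percentile(q[:,2],95).round(1))
E
```

```text
[410.17700371 -92.36771656 328.04575926] [ 0.1  0.2  0.   0.  -0.1  0.1] 28.5
top -160 278 [-28.9  24.9] 164.9
top -110 578 [-29.  26.] 165.3
top 45 151 [-14.6  13.5] 150.7
side -160 174 [-27.8  20.4] 165.2
side -110 288 [-27.8  21.8] 166.7
side 45 14 [-5.8 13.7] 150.0
```

View pics/fin.png

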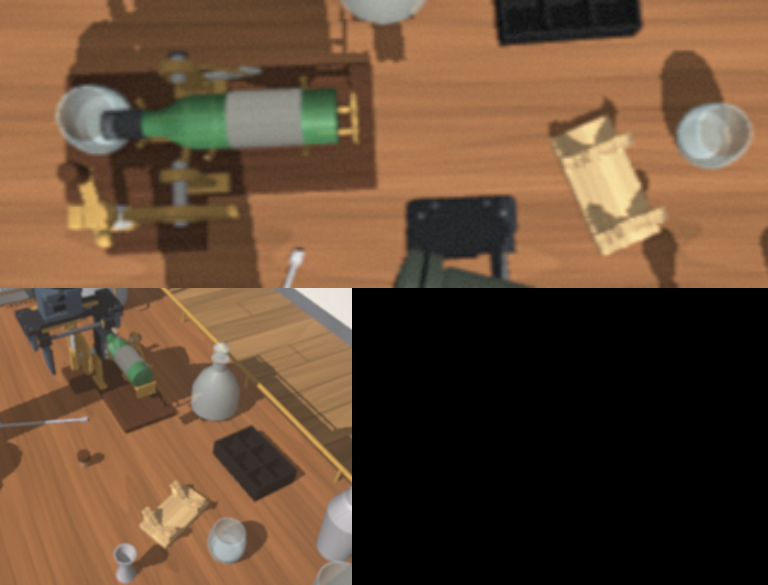

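The bottle lies level in the cradle (165 mm body top, 150.5 mm neck top), base clear of the foot plate at (345,115), neck in the fork at (140,120). The glasses, spoon and the rest look unmoved and the gripper is clear.

```bash
python3 -c "
from workcell import job; print(job.job_done())"
```

```text
the job is handed in; nothing more can be done
None
```

I cranked the empty cradle level first, then laid the half bottle in its saddles with the neck in the fork, let go and backed the arm off. I handed the job in at about 28.6 s of robot time.

- **Cradle level:** The cradle started tipped by about 16.4°, and I turned the crank clockwise about 2.7 turns. A wrist-camera close-up showed the pointer on the long mark to about 0.1 px, roughly 0.1°. Rail fits in the top and side views gave −0.02° and −0.06°. I did not look at the pointer close up again after laying the bottle, but nothing touched the crank after that check.
- **Bottle:** It lies level in the cradle, with its axis about 136–137 mm up by camera (nominal 135 mm), and its base is clear of the foot plate. The largest steady force reading while setting it down was about 3 N sideways.
- **Everything else:** In the last pictures, the glasses, decanter, tray, jigger, stopper and spoon look to be where they were. I judged this by eye and did not measure it.
- **Disagreement:** The top camera placed the stand about 1–2 mm off from the wrist camera and the crank circle. I trusted the latter two and shifted the bottle about 2 mm before lowering it.

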